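Shift the polishing lathe from second to third

TASK

The geared polishing lathe stands in second gear: shift it up to third by pushing the gear lever with the closed fingertips - forward out of second into neutral, across to the right along the neutral channel, then forward until it is fully home in third - and leave it there, with the hand clear. Seen from the robot's side the gate is the usual H: first forward left, second back left, third forward right, fourth back right. Only push the lever, do not take it between the fingers; do not run it into first or fourth, and leave the other things on the bench where they are.

Things in the scene. Friction and masses are not known exactly. Their poses are not given: they have to be found in the camera images.
- polishing_lathe: Geared bench polishing lathe, fixed. Origin on the bench straight under the lever's pivot; x points forward (away from the robot, from gear case to motor), y left, z up. The gear case, 136 x 136 mm round the origin, has a steel gate plate on top (upper face 122 mm above the bench) with only the lever on it. The motor begins 90 mm forward of the origin and is 240 mm tall.
- gate_centre (a point): Centre of the H gate, on the plate's upper face; axes as the lathe's. The neutral channel runs left-right through it, 18 mm wide, 49 mm long; at each end a slot 16 mm wide goes forward and one backward, to 29 mm from the centre line. First is forward left, second back left, third forward right, fourth back right. Tongues with 4 mm round corners part the slots.
- knob (a point): Centre of the black knob (38 mm across, 43 mm tall) on the gear lever, a bare steel stem 10 mm thick. The lever's pivot is 50 mm above the lathe's origin, the knob's centre 165 mm from it: 215 mm above the bench with the lever upright, about 205 mm in gear. z of this point runs up the stem; x forward and y left when upright.
- gear_lever (a joint): Fore-and-aft angle of the lever, rad: 0 in neutral, grows as the knob goes forward; stops at +0.28 (home in first or third, knob 46 mm forward of neutral) and -0.28 (second, fourth). The lever can cross over only within about 0.05 of zero. About 3 N at the knob moves it; it stays where it is left, without springs.
- selector (a joint): Side-to-side angle of the lever, rad: 0 midway, grows as the knob goes right (-y of the lathe); stops at -0.225 (line of first and second, knob 37 mm left of the middle) and +0.225 (line of third and fourth). About 3 N at the knob moves it; it stays where it is left, without springs.
- pumice_jar: Loose bystander, to be left alone: closed jar, 62 mm across, 75 mm tall, left of the gear case. Origin at the centre of its underside.
- stone_cast: Loose bystander, to be left alone: dental stone cast, 55 x 62 x 34 mm, right of the gear case. Origin at the centre of its underside.
- polish_bar: Loose bystander, to be left alone: brown bar of polishing compound, 110 x 36 x 34 mm, in front and to the left of the gear case. Origin at the centre of its underside.
- bur_block: Loose bystander, to be left alone: metal block with burs standing in it, 50 x 75 x 52 mm, in front and to the right of the gear case. Origin at the centre of its underside.
- spare_wheel: Loose bystander, to be left alone: black rubber wheel lying flat, 72 mm across, 16 mm thick, to the left. Origin at the centre of its underside.
- wax_spatula: Loose bystander, to be left alone: spatula with a wooden handle, 170 mm long, lying to the right. Origin at the centre of its underside.
- articulator: Loose bystander, to be left alone: metal articulator with two stone casts mounted in it, about 115 x 90 x 100 mm, to the right. Origin at the centre of its underside.

How it is judged:
On the way, in this order (a step that is already met when the one before it is completed fails the run):
1. the lever is out of second, in neutral, still on the left (value of joint gear_lever between -0.08 and 0.14 rad and value of joint selector below 0 rad), for 0.05 s.
2. the lever is across on the right, in neutral (value of joint gear_lever between -0.14 and 0.14 rad and value of joint selector above 0.14 rad), for 0.05 s.
3. the lever is home in third (value of joint gear_lever above 0.24 rad and value of joint selector above 0.16 rad), for 0.2 s.
At the end, for the whole second after the job is handed in: The lever rests fully home in third: fore-and-aft angle above 0.24 rad of its 0.28 (knob within about 6 mm of the slot's end), on the right-hand side of the gate (selector above 0.16 of 0.225), not moving. The other things are within 20 mm of where they stood (all of step 3 and value of joint gear_lever below 0.31 rad and value of joint selector below 0.26 rad and velocity of joint gear_lever between -0.05 and 0.05 rad/s and distance of each of pumice_jar, stone_cast, polish_bar, bur_block, spare_wheel, wax_spatula, articulator from where it was at the start of the episode below 0.02 m); the robot touches nothing.
It fails at once if the lever is run into first (value of joint selector below -0.1 rad and value of joint gear_lever above 0.16 rad).
It fails at once if the lever is run into fourth (value of joint selector above 0.1 rad and value of joint gear_lever below -0.16 rad).
It fails at once if the lever is taken between the fingers (x of the grasp point in the frame of knob between -0.01 and 0.01 m and y of the grasp point in the frame of knob between -0.01 and 0.01 m and z of the grasp point in the frame of knob between -0.095 and 0.02 m).
It fails at once if another thing on the bench is moved, tipped or picked up (distance of any of pumice_jar, stone_cast, polish_bar, bur_block, spare_wheel, wax_spatula, articulator from where it was at the start of the episode above 0.02 m).
It also fails if it takes over 58 s, if anything falls off the work surface, if the arm or the gripper's body presses on something with over 40 N, if the wrist force passes 120 N, or if a joint passes its speed limit or range.

ROBOT

A 6-joint arm with a two-finger parallel gripper is mounted at the origin on the work surface. World frame = base frame: x ahead of the robot, y to its left, z up, the work surface at z = 0. Lengths are in m, angles in rad, forces in N, time in s.
With the tool pointing down it reaches from about 0.425 to 0.95 m from the base axis. Payload 3.5 kg.
Tool frame: the origin (TCP) lies midway between the tips of the shut fingers; the grasp point (between the pads) lies 19 mm behind it; z points along the fingers, y is the line along which they close (so a half turn about z gives the same grasp; the last joint's range is limited). The gripper opens to 85 mm and grips with 20 to 120 N. Pads are 22 mm wide; open, the fingers measure 114 mm over their backs; the gripper's body (76 mm by 85 mm) begins 54 mm behind the grasp point. The pads swing forward as they close: fully open they stand 13 mm farther back than shut.
Start: joints at [-1.357, 0.286, 1.577, -0, 1.279, -0.15], TCP at [0.24, -0.631, 0.197] pointing down, gripper open.
Joint ranges: [-2.77, 2.77], [-0.9, 2.22], [0.21, 2.48], [-1.53, 4.67], [0.24, 2.81], [-2.84, 2.84]. Speed limits (rad/s): [2.79, 2.79, 3.14, 3.14, 3.14, 3.14].

INTERFACE

Orientations are given as a unit quaternion [x, y, z, w].
In Python, from plant import get_state, read_camera, ctrl gives the robot as it stands.
- The arm moves only by the shell command python3 -m crank 'ROWS' [FORCE]. ROWS is JSON, a list of rows, each a list of 3 entries, a list of its own where there are three numbers: the shift along the tool's x, y, z in mm, then the turn about the tool's z in degrees, then the closure in counts, from 0 (fully open) to 255 (shut). In form: [[[tx, ty, tz], yaw, claw], ...]. A call has 1 to 10 rows; each row is the pose to reach, as a shift and turn from the pose commanded when the call began, along the tool's axes at that moment; what a row does not reach only later rows make up. A row lasts 1/10 s, in which the tool goes at most 50 mm and 8.59 degrees, less where a joint would pass 70% of its speed; a pose out of reach is approached as far as the arm can. A call with a gripper value outside its range is refused whole. The fingers move at their own pace and stop on an object; FORCE is the grip in N (left out, the last holds). Time passes only in rows, so rows that repeat a pose let the fingers close. It gives the time, the measured TCP pose, the force, the opening and the grip force at its end, in the units of the state.
- get_state(): the state, without advancing time (a new reading comes with each control period).
- read_camera(name): name is "scene" or "side" or "wrist"; returns a dict with "frame" (420x560x3 uint8, blue, green, red), "range_z" (420x560 float32, m along the optical axis (not along the pixel's ray), 0 where there is no reading), "vfov" (degrees; the focal length in pixels is half the picture's height over the tangent of half this angle, whatever the lens; pixels are square), "cx", "cy" (the principal point, pixels), "origin" and "orientation" of the camera in the world. Camera axes: x right, y down, z forward; pixel columns grow to the right and rows downward; lengths in m; the calibration is good to about 2 mm. A picture is of the moment at which its call begins.
- ctrl.sign_off(): hands the job in; it is judged then, once.
The state is a dict: "time": time; "qpos": joint angles; "dq": joint speeds; "joint_efforts": joint torques, N m; "eef_pos": TCP position; "tcp_rot": TCP orientation; "contact_force": force on the tool from outside, world axes, zero at the start; "wrist_torque": the same for the moment, N m; "opening": opening from 0.0 (shut) to 1.0 (fully open); "finger_force": force on a finger pad.
Only numpy, scipy, OpenCV 4.12 (cv2) and the standard library are available. Lean on these libraries where they do the work, as an engineer would, in place of code of your own. Each camera call takes 0.05 s, during which the arm holds its last target. There are 200 camera calls.

## Working session

There is one attempt and no reset: what is moved stays moved. The work goes in short steps, Python scripts to look and compute and a shell command to move; the robot and the scene stay as the last step left them, time stands still between calls to the robot, and variables do not carry over. Pictures are saved under pics/ and viewed, at most 10 in all, crops included, and the job is handed in when it is done.

```bash
ls; mkdir -p pics; cat > h.py <<'E'
import numpy as np, cv2
from scipy.spatial.transform import Rotation as R
from plant import get_state, read_camera, ctrl
def pts(c):
    h,w=c["range_z"].shape; f=h/2/np.tan(np.radians(c["vfov"])/2)
    v,u=np.mgrid[:h,:w]; z=c["range_z"]
    p=np.stack([(u-c["cx"])/f*z,(v-c["cy"])/f*z,z],-1)
    P=p@R.from_quat(c["orientation"]).as_matrix().T+np.array(c["origin"])
    P[z==0]=np.nan
    return P
E
python3 - <<'E'
from h import *
s=get_state(); print(s)
for n in ["scene","side"]:
    c=read_camera(n); cv2.imwrite(f"pics/{n}0.png",c["frame"]); np.save(f"{n}0.npy",pts(c)); print(n,c["origin"],c["orientation"],c["vfov"])
E
```

```text
pics
{'time': 0.0, 'qpos': array([-1.35699027e+00,  2.87207398e-01,  1.57815729e+00, -5.72902521e-06,
        1.27860794e+00, -1.50012115e-01]), 'dq': array([-1.51387574e-03, -6.13842500e-04,  6.29467426e-04,  9.38106609e-04,
       -6.10063356e-04, -4.67580278e-05]), 'joint_efforts': array([-5.77230621e-04, -4.05989885e+01, -2.92621064e+01, -1.39088625e-04,
        5.88852097e-03,  2.40097862e-06]), 'eef_pos': array([ 0.24005683, -0.63008709,  0.19543012]), 'tcp_rot': array([ 9.83499271e-01,  1.80908176e-01, -4.06912978e-05, -1.18929510e-03]), 'contact_force': array([-0.29154487,  0.34457005, -0.41170844]), 'wrist_torque': array([-0.05053413, -0.02910489, -0.02624464]), 'finger_force': 0.0, 'opening': 0.9982779769324411}
scene [ 1.23692808 -0.07516206  1.16110304] [ 0.72664002  0.61889068 -0.19496215 -0.22573958] 46.72070384417818
side [ 0.39886121 -0.5449684   0.74694953] [ 0.91613693 -0.115838    0.04227314 -0.38142845] 56.9257443056696
```

View pics/scene0.png

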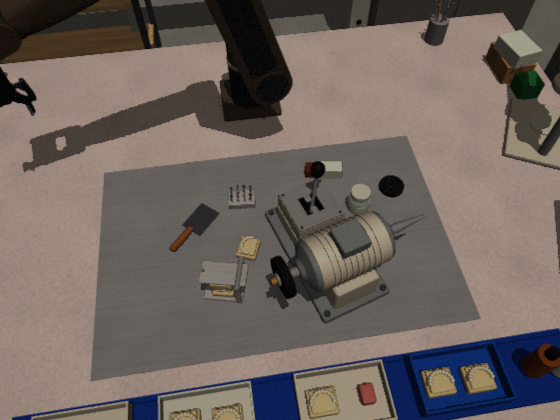

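View pics/side0.png

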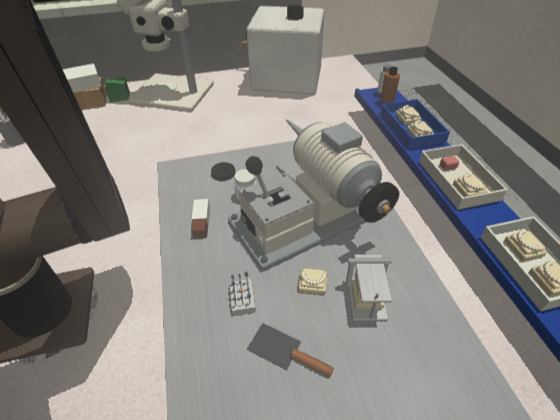

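The scene view shows the knob at about (318,170) and the gate at (312,203). In the side view the knob is at (254,165) and the gate at (278,198). Next I'll fit the plate and the knob.

```bash
python3 - <<'E'
from h import *
for n,k,g in [("scene",(318,170),(312,203)),("side",(254,165),(278,198))]:
    P=np.load(f"{n}0.npy"); 
    print(n,"knob px",P[k[1],k[0]],"gate",P[g[1],g[0]])
    m=(abs(P[...,2]-.122)<.006).astype(np.uint8)
    m[:, :]*= (np.hypot(np.mgrid[:420,:560][1]-g[0],np.mgrid[:420,:560][0]-g[1])<60).astype(np.uint8)
    nl,l,st,_=cv2.connectedComponentsWithStats(m); i=1+np.argmax(st[1:,4])
    q=P[l==i]; print(len(q),np.median(q[:,2]),cv2.minAreaRect((q[:,:2]*1000).astype(np.float32)))
    v,u=np.mgrid[:420,:560]; d=(np.hypot(u-k[0],v-k[1])<16)&(P[...,2]>.18)&(P[...,2]<.25)
    q=P[d]; r=np.median(q,0); q=q[np.linalg.norm(q-r,axis=1)<.035]
    print("knob",len(q),q.min(0),q.max(0),q.mean(0))
E
```

```text
scene knob px [0.51349296 0.12356947 0.22123468] gate [0.5296528  0.11072174 0.10415932]
1833 0.12287103512798425 ((542.7959594726562, 104.62224578857422), (132.0565643310547, 131.60179138183594), 16.469545364379883)
knob 203 [0.48784041 0.10809119 0.18476999] [0.51972592 0.14423451 0.23155552] [0.50745137 0.12429021 0.21720381]
side knob px [0.49802662 0.10590491 0.22068262] gate [0.5585047  0.14422709 0.07212465]
1897 0.12049710034619987 ((542.194580078125, 100.50270080566406), (130.4810333251953, 132.3206024169922), 16.24159049987793)
knob 256 [0.48113717 0.10308369 0.18228477] [0.51813676 0.13225688 0.22731656] [0.49858988 0.11335676 0.21320859]
```

```bash
python3 -m crank '[[[0,0,-120],0,255],[[0,0,-120],0,255],[[0,0,-120],0,255],[[343,-169,-120],4.4,255],[[343,-169,-120],4.4,255],[[343,-169,-120],4.4,255],[[343,-169,-120],4.4,255],[[343,-169,-120],4.4,255],[[343,-169,-120],4.4,255],[[343,-169,-120],4.4,255]]' 40
python3 - <<'E'
from h import *
s=get_state(); print(s["eef_pos"],s["opening"]); M=R.from_quat(s["tcp_rot"]).as_matrix(); print(np.degrees(np.arctan2(M[1,0],M[0,0])))
print(M.T@(np.array([.445,.112,.32])-s["eef_pos"])*1000)
E
```

```text
time: 1.1
eef_pos: [0.4795, -0.3726, 0.3163]
tcp_rot: [0.99, 0.143, -0.0, -0.0]
contact_force: [0.6, -0.0, 0.3]
opening: 0.002
finger_force: 0.0
[ 0.47947303 -0.37262341  0.31630391] 0.0023195158215821754
16.434636509291767
[ 104.04456726 -474.57867831   -3.42168442]
```

```bash
python3 -m crank '[[[104,-475,0],0,255],[[104,-475,0],0,255],[[104,-475,0],0,255],[[104,-475,0],0,255],[[104,-475,0],0,255],[[104,-475,0],0,255],[[104,-475,0],0,255],[[104,-475,0],0,255],[[104,-475,0],0,255],[[104,-475,0],0,255]]'
python3 -m crank '[[[0,0,0],0,255],[[0,0,0],0,255]]'
python3 - <<'E'
from h import *
c=read_camera("wrist"); cv2.imwrite("pics/w1.png",c["frame"]); np.save("w1.npy",pts(c)); print(c["origin"],c["orientation"],c["vfov"])
E
```

```text
time: 2.1
eef_pos: [0.4428, 0.1131, 0.3166]
tcp_rot: [0.99, 0.144, -0.0, -0.0]
contact_force: [0.9, -0.1, 0.2]
opening: 0.004
finger_force: 0.0
time: 2.3
eef_pos: [0.4435, 0.111, 0.3164]
tcp_rot: [0.99, 0.144, -0.0, 0.0]
contact_force: [0.6, -0.5, -0.0]
opening: 0.005
finger_force: 0.0
[0.5204678  0.13477644 0.49447269] [ 0.7915683  -0.59011221 -0.0944158   0.12756515] 62.03209303645454
```

View pics/w1.png

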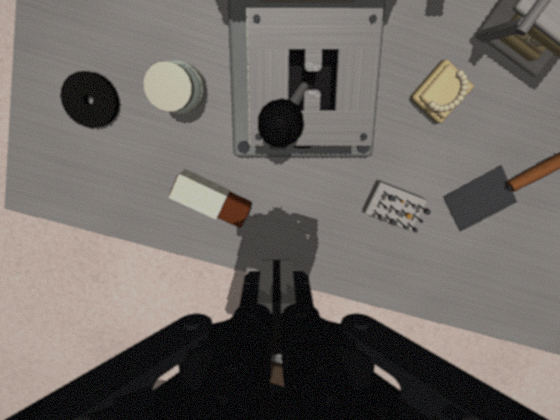

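The wrist view shows the knob at (280,122), the H gate centred at about (313,79), and the fingertips at (277,262) directly behind the knob. I'll intersect those rays with the known heights.

```bash
cat >> h.py <<'E'
def ray(c,u,v,z):
    f=210/np.tan(np.radians(c["vfov"])/2); d=R.from_quat(c["orientation"]).as_matrix()@np.array([(u-c["cx"])/f,(v-c["cy"])/f,1])
    o=np.array(c["origin"]); return o+d*(z-o[2])/d[2]
def knob(c,P,T,g):
    q=P[(P[...,2]>.18)&(P[...,2]<.245)&(np.hypot(P[...,0]-g[0],P[...,1]-g[1])<.085)]
    a=(q-T)@M0; return a
g0=None
M0=R.from_euler('z',16.4,degrees=True).as_matrix()
E
python3 - <<'E'
from h import *
c=read_camera("wrist"); P=pts(c); g=ray(c,313,79,.122); k=ray(c,280,122,.207)
print("gate",g,"knob",k,"rel lathe",(k-g)@M0*1000)
m=(abs(P[...,2]-.122)<.006).astype(np.uint8); nl,l,st,_=cv2.connectedComponentsWithStats(m); i=1+np.argmax(st[1:,4])
q=P[l==i]; print(len(q),np.median(q[:,2]),cv2.minAreaRect((q[:,:2]*1000).astype(np.float32)))
a=knob(c,P,g,g); print(len(a),a.min(0),a.max(0))
s=get_state(); print("tcp rel",(s["eef_pos"]-g)@M0*1000)
E
```

```text
gate [0.54416526 0.10183101 0.122     ] knob [0.50060357 0.12428653 0.207     ] rel lathe [-35.44920865  33.84116065  85.        ]
13864 0.12361545073443808 ((542.1843872070312, 102.57304382324219), (129.43179321289062, 130.43992614746094), 16.526090621948242)
1803 [-0.05407157  0.01583361  0.08339241] [-0.01712524  0.05204133  0.1091857 ]
tcp rel [-93.99185062  35.88744081 194.47031185]
```

```bash
python3 -m crank '[[[0,1,40],0,255],[[0,2,80],0,255],[[0,2,121],0,255],[[0,2,121],0,255],[[10,2,121],0,255],[[20,2,121],0,255],[[30,2,121],0,255],[[38,2,121],0,255],[[46,2,121],0,255],[[46,2,121],0,255]]'
cat >> h.py <<'E'
G=np.array([.543,.102,0])
def look(name=None):
    c=read_camera("wrist"); P=pts(c); s=get_state(); t=(s["eef_pos"]-G)@M0
    q=(P.reshape(-1,3)-G)@M0; ok=(q[:,2]>.19)&(q[:,2]<.245)&(abs(q[:,0])<.085)&(abs(q[:,1])<.075)
    px=np.flatnonzero(ok); q=q[ok]
    # drop points on the fingers/hand
    f=(abs(q[:,0]-t[0])<.016)&(abs(q[:,1]-t[1])<.020); q=q[~f]
    print("tcp",np.round(t*1000,1),"F",np.round(np.array(s["contact_force"])@M0,1),"t",s["time"])
    print("knob pts",len(q),"min",np.round(q.min(0)*1000,1),"max",np.round(q.max(0)*1000,1),"top",np.round(np.median(q[q[:,2]>np.percentile(q[:,2],80)],0)*1000,1))
    if name: cv2.imwrite(f"pics/{name}.png",c["frame"])
E
python3 -c "
from h import *
look('w2')"
```

```text
time: 3.4
eef_pos: [0.4897, 0.1219, 0.1963]
tcp_rot: [0.99, 0.143, 0.0, 0.0]
contact_force: [-0.3, -0.1, -0.7]
opening: 0.001
finger_force: 0.0
tcp [-46.2  34.3 195.9] F [-0.7 -0.3 -0.7] t 3.45
knob pts 2488 min [-30.2  16.3 195.5] max [-15.9  52.  230.7] top [-27.7  33.9 227.2]
```

View pics/w2.png

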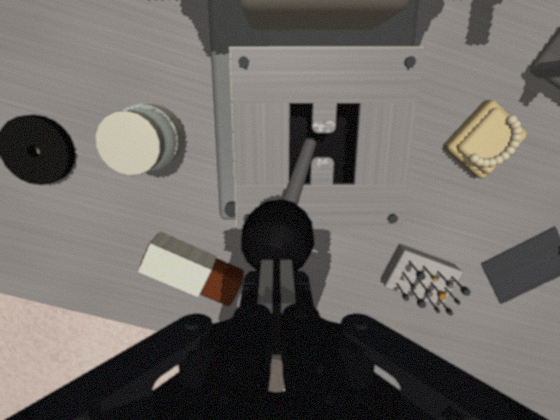

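The knob is at (278,237) with the fingertips right behind it. It isn't clear whether they touch, so I'll measure the knob without masking the fingers.

```bash
python3 - <<'E'
from h import *
c=read_camera("wrist"); P=pts(c)
f=lambda u,v,z:np.round((ray(c,u,v,z)-G)@M0*1000,1)
print(f(278,237,.209),f(322,144,.122),(np.array(c["origin"])-G)@M0, c["orientation"])
for v in range(196,300,6): print(v,np.round((P[v,278]-G)@M0*1000,0),np.round((P[v,262]-G)@M0*1000,0),c["frame"][v,278])
s=read_camera("side"); cv2.imwrite("pics/s2.png",cv2.resize(s["frame"][100:260,180:360],None,fx=4,fy=4)[:600])
E
```

```text
[-35.6  33.9 209. ] [ -0.2   2.  122. ] [0.03423103 0.03508534 0.37409187] [ 0.79109193 -0.59084238 -0.09447318  0.12709703]
196 [-39.  33. 123.] [-39.  45. 124.] [71 73 78]
202 [-16.  34. 211.] [-43.  45. 123.] [ 4 12  0]
208 [-18.  34. 216.] [-18.  42. 214.] [14 11 11]
214 [-19.  34. 219.] [-20.  42. 218.] [18 19 15]
220 [-21.  34. 223.] [-22.  41. 221.] [11 13  9]
226 [-23.  34. 226.] [-24.  41. 223.] [26 19 24]
232 [-26.  34. 227.] [-26.  41. 225.] [27 26 28]
238 [-28.  34. 228.] [-28.  41. 227.] [33 31 36]
244 [-30.  34. 229.] [-31.  41. 228.] [26 27 31]
250 [-33.  34. 229.] [-34.  41. 228.] [6 0 4]
256 [-36.  34. 229.] [-37.  41. 229.] [ 9  7 12]
262 [-35.  34. 238.] [-34.  41. 239.] [20 22 15]
268 [-35.  34. 243.] [-35.  41. 243.] [16 15 19]
274 [-35.  34. 248.] [-35.  41. 248.] [22 19 25]
280 [-35.  34. 253.] [-35.  40. 254.] [15 14 13]
286 [-35.  34. 257.] [-35.  40. 258.] [33 36 29]
292 [-35.  34. 262.] [-34.  40. 263.] [3 0 0]
298 [-35.  34. 265.] [-35.  40. 266.] [16 10 12]
```

View pics/s2.png

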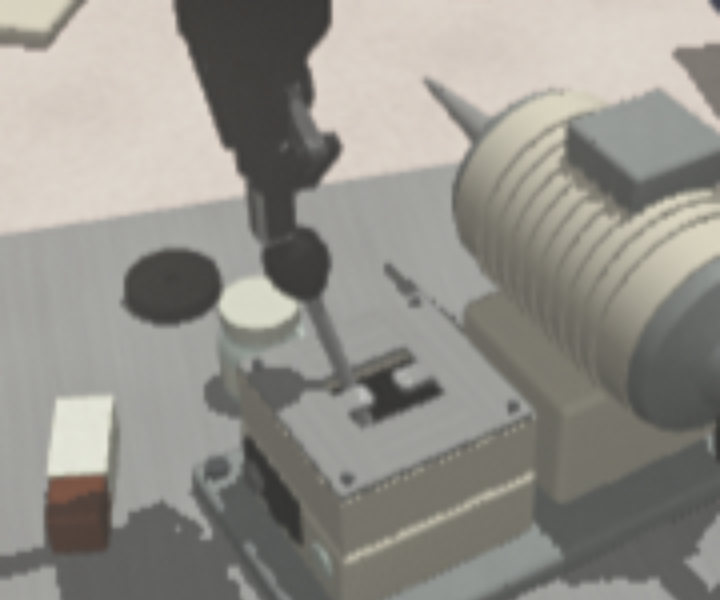

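```bash
python3 - <<'E'
from h import *
for n in ["side","scene"]:
    c=read_camera(n); P=pts(c)
    q=(P.reshape(-1,3)-G)@M0*1000
    ok=(abs(q[:,0]+50)<45)&(abs(q[:,1]-34)<50)&(q[:,2]>180)&(q[:,2]<280); q=q[ok]
    print(n)
    for z in range(180,280,7):
        b=q[(q[:,2]>=z)&(q[:,2]<z+7)]
        if len(b): print(z,len(b),"x",np.round(np.percentile(b[:,0],[0,5,50,95,100])),"y",np.round(np.percentile(b[:,1],[0,5,50,95,100])))
E
```

```text
side
180 7 x [-38. -37. -31. -28. -28.] y [22. 22. 23. 24. 24.]
187 8 x [-45. -44. -39. -35. -34.] y [17. 17. 19. 23. 25.]
194 20 x [-52. -51. -40. -25. -24.] y [15. 15. 18. 27. 28.]
201 42 x [-55. -53. -41. -24. -19.] y [12. 13. 17. 30. 36.]
208 55 x [-54. -53. -42. -23. -21.] y [13. 14. 18. 32. 41.]
215 59 x [-54. -53. -41. -23. -21.] y [15. 16. 23. 34. 40.]
222 46 x [-53. -48. -36. -27. -25.] y [18. 21. 27. 33. 35.]
229 15 x [-59. -59. -55. -41. -41.] y [22. 22. 27. 39. 40.]
236 30 x [-59. -58. -54. -42. -41.] y [19. 19. 23. 37. 40.]
243 29 x [-59. -59. -54. -39. -37.] y [19. 19. 25. 36. 38.]
250 35 x [-59. -58. -52. -39. -37.] y [18. 19. 22. 36. 41.]
257 25 x [-59. -59. -55. -43. -42.] y [18. 18. 25. 37. 40.]
264 10 x [-60. -60. -59. -56. -55.] y [22. 23. 37. 40. 40.]
271 36 x [-61. -61. -59. -40. -39.] y [ 2.  3. 29. 58. 61.]
278 17 x [-61. -60. -57. -46. -39.] y [ 0.  1. 20. 48. 57.]
scene
180 5 x [-27. -27. -25. -23. -23.] y [22. 23. 26. 32. 33.]
187 3 x [-26. -26. -24. -23. -23.] y [24. 24. 26. 29. 29.]
194 11 x [-29. -27. -22. -18. -17.] y [20. 20. 27. 35. 36.]
201 19 x [-35. -32. -22. -16. -16.] y [17. 18. 26. 43. 48.]
208 36 x [-46. -37. -22. -16. -16.] y [16. 16. 26. 49. 52.]
215 43 x [-46. -40. -24. -17. -14.] y [17. 18. 29. 48. 52.]
222 67 x [-48. -43. -30. -22. -20.] y [18. 23. 32. 47. 50.]
229 16 x [-42. -40. -35. -27. -24.] y [25. 26. 33. 42. 43.]
236 21 x [-52. -48. -37. -35. -34.] y [23. 24. 33. 46. 49.]
243 21 x [-50. -46. -40. -35. -35.] y [23. 23. 30. 48. 49.]
250 19 x [-51. -48. -39. -36. -34.] y [21. 22. 32. 41. 47.]
257 22 x [-49. -45. -39. -35. -34.] y [22. 22. 31. 47. 49.]
264 16 x [-42. -41. -37. -36. -36.] y [22. 22. 35. 42. 42.]
271 24 x [-44. -42. -36. -33. -32.] y [20. 22. 39. 59. 62.]
278 7 x [-51. -47. -35. -34. -34.] y [ 8. 12. 39. 48. 49.]
```

```bash
python3 - <<'E'
from h import *
P=np.load("w1.npy"); q=(P-G)@M0*1000
for v in range(250,300,4): print(v,*[np.round(q[v,u],0) for u in (262,277,290)])
c=read_camera("side"); f=210/np.tan(np.radians(c["vfov"])/2); s=get_state()
Rm=R.from_quat(s["tcp_rot"]).as_matrix()
for o in [(0,0,0),(0,0,-.034),(0,0,-.073)]:
    p=R.from_quat(c["orientation"]).as_matrix().T@(s["eef_pos"]+Rm@np.array(o)-np.array(c["origin"])); print(o,p[:2]/p[2]*f+[c["cx"],c["cy"]])
cv2.imwrite("pics/s3.png",cv2.resize(c["frame"][120:190,215:295],None,fx=8,fy=8,interpolation=cv2.INTER_CUBIC))
E
```

```text
250 [-242.   58.    3.] [-243.   35.    1.] [-243.   15.    2.]
254 [-249.   58.    3.] [-249.   35.    3.] [-249.   15.    3.]
258 [-257.   58.    1.] [-256.   35.    2.] [-257.   15.    1.]
262 [-82.  44. 358.] [-81.  37. 360.] [-82.  31. 357.]
266 [-82.  43. 361.] [-81.  37. 363.] [-82.  32. 362.]
270 [-82.  43. 366.] [-82.  37. 365.] [-82.  32. 366.]
274 [-82.  43. 368.] [-82.  37. 369.] [nan nan nan]
278 [-81.  43. 373.] [-82.  37. 372.] [-81.  32. 373.]
282 [-82.  43. 375.] [-82.  37. 375.] [-82.  32. 375.]
286 [-82.  43. 378.] [-82.  37. 378.] [-82.  32. 378.]
290 [-81.  43. 382.] [-82.  37. 380.] [-81.  32. 382.]
294 [-82.  43. 383.] [-81.  37. 384.] [-82.  32. 384.]
298 [-81.  42. 387.] [-82.  37. 386.] [-82.  33. 387.]
(0, 0, 0) [248.95560828 170.1979493 ]
(0, 0, -0.034) [247.88536705 158.04353982]
(0, 0, -0.073) [246.5798357  143.21701083]
```

View pics/s3.png

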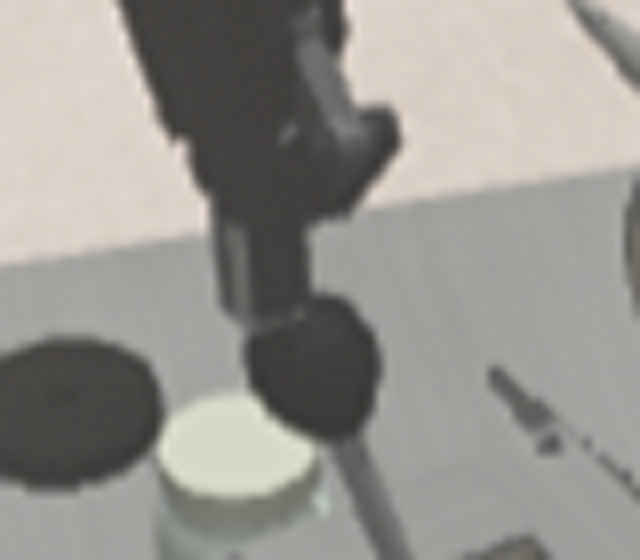

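The cameras put the visible fingertips about 35 mm above the reported TCP, at z≈0.23. That is just over the knob's back shoulder, so nothing has moved yet. I'll back off, lower by 23 mm and push in stages.

```bash
python3 -m crank '[[[-15,0,0],0,255],[[-30,0,0],0,255],[[-30,0,12],0,255],[[-30,0,23],0,255],[[-30,0,23],0,255],[[-20,0,23],0,255],[[-12,0,23],0,255],[[-8,0,23],0,255],[[-8,0,23],0,255]]'
python3 - <<'E'
from h import *
look()
c=read_camera("wrist");P=pts(c);q=(P-G)@M0*1000
for v in range(150,260,6): print(v,np.round(q[v,278]))
E
```

```text
time: 4.6
eef_pos: [0.4817, 0.1195, 0.1734]
tcp_rot: [0.99, 0.143, 0.0, 0.0]
contact_force: [-2.4, -1.0, 2.0]
opening: -0.003
finger_force: 1.4
tcp [-54.1  34.1 173.2] F [-3.  -0.5  1.9] t 4.65
knob pts 6224 min [-38.1  15.8 203.9] max [ -6.1  52.4 233. ] top [-24.6  34.8 230.7]
150 [ -9.  33. 123.]
156 [-12.  33. 124.]
162 [-17.  33. 124.]
168 [-20.  33. 124.]
174 [-25.  33. 123.]
180 [ -7.  34. 215.]
186 [ -8.  34. 219.]
192 [-10.  34. 222.]
198 [-11.  34. 224.]
204 [-13.  34. 227.]
210 [-15.  34. 228.]
216 [-17.  34. 230.]
222 [-19.  34. 231.]
228 [-21.  34. 232.]
234 [-24.  34. 230.]
240 [-26.  34. 231.]
246 [-28.  34. 230.]
252 [-31.  34. 230.]
258 [-34.  34. 230.]
```

```bash
python3 -m crank '[[[6,0,0],0,255],[[12,0,0],0,255],[[18,0,0],0,255],[[22,0,0],0,255],[[24,0,0],0,255],[[24,0,0],0,255]]'
python3 -c "
from h import *
look()"
```

```text
time: 5.3
eef_pos: [0.5042, 0.1262, 0.1727]
tcp_rot: [0.99, 0.143, 0.0, 0.0]
contact_force: [-1.4, -0.8, 2.0]
opening: -0.001
finger_force: 1.2
tcp [-30.5  34.1 172.7] F [-2.7  0.6  1.1] t 5.35
knob pts 6370 min [-14.5  16.8 205. ] max [ 17.3  52.9 235. ] top [ -0.8  35.  232.6]
```

```bash
python3 -m crank '[[[-14,0,0],0,255],[[-26,0,0],0,255],[[-26,-25,0],0,255],[[-26,-48,0],0,255],[[-26,-48,0],0,255],[[0,-48,0],0,255],[[29,-48,0],0,255],[[29,-48,0],0,255],[[29,-40,0],0,255],[[29,-40,0],0,255]]'
python3 -c "
from h import *
look('w4')"
```

```text
time: 6.35
eef_pos: [0.52, 0.1714, 0.1725]
tcp_rot: [0.99, 0.143, -0.0, 0.0]
contact_force: [0.3, 0.2, -0.6]
opening: -0.001
finger_force: 0.0
tcp [ -2.5  73.4 172.6] F [ 0.3 -0.4 -0.1] t 6.4
knob pts 5698 min [-14.2  17.6 202. ] max [ 17.6  53.4 234.8] top [  0.5  35.2 232.4]
```

View pics/w4.png

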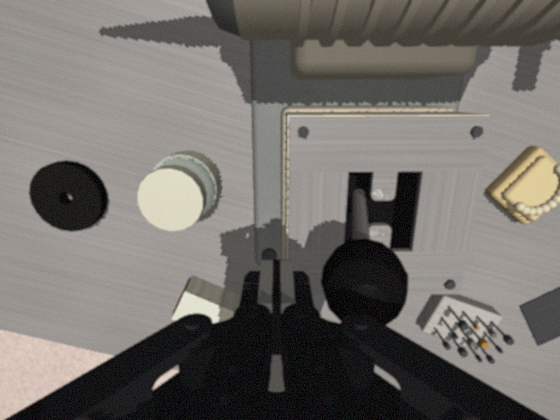

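The knob is at (365,283), just right of the fingers, with the lever in neutral. Now I'll push it right.

```bash
python3 -m crank '[[[1,8,0],0,255],[[1,16,0],0,255],[[1,24,0],0,255],[[1,32,0],0,255],[[1,40,0],0,255],[[1,40,0],0,255]]'
python3 -c "
from h import *
look()"
```

```text
time: 7.0
eef_pos: [0.534, 0.1341, 0.1751]
tcp_rot: [0.99, 0.142, 0.002, -0.0]
contact_force: [0.2, 3.0, 2.3]
opening: 0.002
finger_force: 1.1
tcp [1.000e-01 3.360e+01 1.745e+02] F [0.9 0.7 1.2] t 7.05
knob pts 4173 min [-10.7 -15.5 207.4] max [ 17.8  13.6 238.6] top [  2.    3.4 235.7]
```

```bash
python3 -m crank '[[[0,8,0],0,255],[[0,16,0],0,255],[[0,24,0],0,255],[[0,31,0],0,255],[[0,37,0],0,255],[[0,37,0],0,255]]'
python3 -c "
from h import *
look()"
```

```text
time: 7.65
eef_pos: [0.5431, 0.0979, 0.1721]
tcp_rot: [0.99, 0.143, -0.001, 0.001]
contact_force: [0.3, 0.4, 0.1]
opening: 0.001
finger_force: 0.0
tcp [ -1.4  -3.7 171.8] F [-0.   0.1 -0.4] t 7.7
knob pts 4415 min [-13.3 -52.5 196.5] max [ 17.9 -23.7 234.2] top [  1.4 -34.8 231.9]
```

```bash
python3 -m crank '[[[0,-12,0],0,255],[[0,-12,0],0,255],[[-28,-12,0],0,255],[[-53,-12,0],0,255],[[-53,-12,0],0,255],[[-53,10,0],0,255],[[-53,30,0],0,255],[[-53,31,0],0,255],[[-40,31,0],0,255],[[-40,31,0],0,255]]'
python3 -c "
from h import *
look()"
```

```text
time: 8.7
eef_pos: [0.5144, 0.0587, 0.1728]
tcp_rot: [0.99, 0.143, 0.0, -0.0]
contact_force: [-0.3, -0.5, 1.1]
opening: 0.001
finger_force: 0.0
tcp [-40.3 -33.3 172.7] F [-0.2 -0.4 -0.4] t 8.75
knob pts 6620 min [-18.3 -53.  204.7] max [ 17.4 -16.7 234.1] top [ -0.7 -35.  232. ]
```

Lined up behind the knob. Push forward in stages.

```bash
python3 -m crank '[[[8,1,0],0,255],[[16,1,0],0,255],[[24,1,0],0,255],[[31,1,1],0,255],[[38,1,2],0,255],[[44,1,3],0,255],[[48,1,3],0,255],[[50,1,3],0,255],[[50,1,3],0,255]]'
python3 -c "
from h import *
look()"
```

```text
time: 9.65
eef_pos: [0.5616, 0.0714, 0.1692]
tcp_rot: [0.99, 0.143, -0.001, -0.0]
contact_force: [-2.6, -0.5, 0.3]
opening: -0.002
finger_force: 1.0
tcp [  9.1 -34.6 169.3] F [-2.4  0.8 -0.2] t 9.7
knob pts 6176 min [ 25.2 -52.  203.2] max [ 57.1 -15.8 230. ] top [ 39.3 -34.  227.6]
```

```bash
python3 -m crank '[[[4,0,0],0,255],[[7,0,0],0,255],[[9,0,0],0,255],[[9,0,0],0,255],[[9,0,0],0,255]]'
python3 -c "
from h import *
look()"
```

```text
time: 10.2
eef_pos: [0.57, 0.0738, 0.1694]
tcp_rot: [0.99, 0.143, -0.001, -0.0]
contact_force: [-3.5, -0.8, -1.6]
opening: -0.002
finger_force: 1.6
tcp [ 18.  -34.7 169.5] F [-4.6  1.  -2.1] t 10.25
knob pts 5916 min [ 34.  -51.6 200.5] max [ 65.  -15.2 227.9] top [ 47.1 -33.7 225.6]
```

```bash
python3 -m crank '[[[2,0,0],0,255],[[3,0,0],0,255],[[3,0,0],0,255],[[3,0,0],0,255]]'
python3 -c "
from h import *
look()"
```

```text
time: 10.65
eef_pos: [0.5718, 0.0744, 0.1692]
tcp_rot: [0.99, 0.143, -0.002, 0.0]
contact_force: [-7.5, -2.0, -1.6]
opening: -0.006
finger_force: 3.3
tcp [ 19.9 -34.7 169.2] F [-6.5 -0.4 -1.8] t 10.7
knob pts 5780 min [ 35.9 -51.7 200.3] max [ 65.  -15.5 228. ] top [ 47.2 -33.6 225.6]
```

The knob no longer advances and the force is rising, so the lever is home at the stop. I'll back off and raise the hand.

```bash
python3 -m crank '[[[-10,0,0],0,255],[[-40,0,0],0,255],[[-70,0,0],0,255],[[-70,0,-30],0,255],[[-70,0,-80],0,255],[[-70,0,-120],0,255],[[-70,0,-120],0,255],[[-70,0,-120],0,255],[[-70,0,-120],0,255],[[-70,0,-120],0,255]]'
python3 -c "
from h import *
look('w9')"
```

```text
time: 11.7
eef_pos: [0.5056, 0.055, 0.2881]
tcp_rot: [0.99, 0.143, -0.001, -0.0]
contact_force: [0.2, 0.3, -0.1]
opening: 0.002
finger_force: 0.0
tcp [-49.1 -34.6 288.1] F [-0.3  0.8 -0.5] t 11.75
knob pts 2521 min [ 27.4 -52.  204.2] max [ 64.8 -15.3 228.3] top [ 46.1 -33.8 225.6]
```

View pics/w9.png

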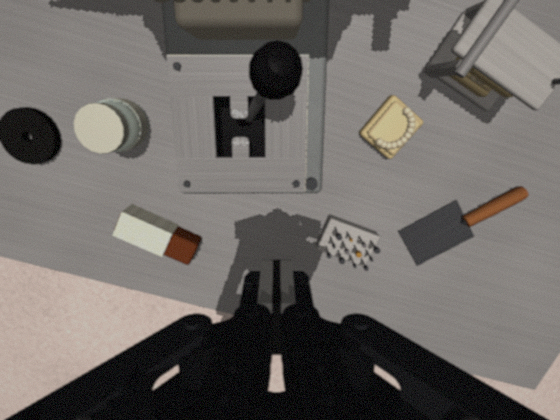

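The knob is at (275,70), forward right (46, −34 mm in lathe axes), so the lever is in third. The hand is clear and the other things are where they were.

```bash
python3 -c "
from plant import ctrl
print(ctrl.sign_off())"
```

```text
the job is handed in; nothing more can be done
None
```

I shifted the lever from second through neutral into third and handed the job in; it rests home against the stop, the hand is clear, the other things look undisturbed in the last wrist view, and no verdict came back.

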